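# Fetch the weighing plate from under the filter boxes

## Task

The sample jar with the red lid stands in the way of the weighing plate: first set it down upright, wholly on the round green mat. Then take the weighing plate by its blue grip and slide it out towards the front of its rack from under the two filter boxes, leaving the boxes lying flat in the rack, and lay it flat with its square part over the middle of the balance's pan. Set things down rather than dropping them, and leave the jugs alone.

Things in the scene. Friction and masses are not known exactly. Their poses are not given: they have to be found in the camera images.
- jar_mid (a point): centre (half-way up) of the closed sample jar: cream pot with a red lid, upright cylinder 70 high, 58 in diameter (lid, the top 12, 60 in diameter), about 200 g. It starts on the bench in front of the plate's grip, about 70 to 90 from the grip's centre, in the path along which the plate must come out. z is its upright axis.
- plate_grip (a point): centre of the blue upright grip of the aluminium weighing plate: a block 30 (x) by 14 (y) by 30 high on the plate's front tongue (36 wide); this point is 20 above the plate's underside, 15 above its top face. Plate axes: +x from the grip towards the plate's square part, whose centre lies 108 away; z up. The tongue ends 17 in front of this point. The plate weighs about 100 g.
- plate_mid (a point): centre of the plate's square part, 86 (x) by 70 (y), half-way through its 5 thickness, on the same axes; at the start it lies on the rack's floor under the boxes.
- rack: fixed grey rack with the plate and boxes; origin: centre of its underside; base 112 (x) by 124 (y) by 8 high; front: its -x side, where the plate's tongue and grip stick out. Two upright steel pins, 8 thick, 42 high above the base, at x = -50, y = +-46, hold the boxes back; the plate passes between them with 7 to spare each side. Lip 10 high at the back, no side walls.
- rack_floor (a point): point on the rack's floor in the middle, 8 above the bench, on the rack's axes. The plate's square part starts over it and is clear of the pins and boxes when it has come out at least 100 along the rack's -x.
- box_low_mid (a point): centre of the lower filter box, white with a blue band, 84 (x) by 100 (y) by 18 high, 60 g, lying flat on the plate; once the plate is out it rests on the rack's floor, 5 lower.
- box_top_mid (a point): centre of the upper filter box, brown with a green band, same size and weight, lying on the lower one (its top 49 above the bench at the start).
- mat_top (a point): centre of the top face of the fixed round green mat, 170 in diameter, 3 thick, on the bench to one side (left or right varies).
- pan (a point): centre of the top of the balance's square steel pan, 140 by 140, 56 above the bench, on the other side from the mat. The fixed balance has a white housing 215 (x) by 160 (y), 40 high, its keypad on the side towards the robot (-x); the pan is its highest part and does not sink. Axes: x from keypad to pan, z up.
- jug_left: whitish measuring jug, bystander, 90 in diameter, 125 high, with a handle that reaches 80 from its axis and a small spout; origin at the centre of its underside; beside the rack on the left.
- jug_right: the same, beside the rack on the right.
Things that resemble listed ones, but are neither listed nor needed, are in the scene too. Of the things like the part that bears jar_mid, leave any that is turquoise or yellow; of the rest the smaller one is meant.

How it is judged:
By the outcome, as a careful person would: the job done as asked, in the order asked, and still so for the second after the job is handed in, with the robot touching nothing.
It also fails if it takes over 58 s, if anything falls off the work surface, if the arm or the gripper's body presses on something with over 40 N, if the wrist force passes 120 N, or if a joint passes its speed limit or range.

## Robot

A 6-joint arm with a two-finger parallel gripper is mounted at the origin on the work surface. World frame = base frame: x ahead of the robot, y to its left, z up, the work surface at z = 0. Lengths are in m, angles in rad, forces in N, time in s.
With the tool pointing down it reaches from about 0.4 to 0.825 m from the base axis. Payload 7 kg.
Tool frame: the origin (TCP) lies midway between the tips of the shut fingers; the grasp point (between the pads) lies 19 mm behind it (robot.grip_depth is the distance from the TCP to the grasp point, in m); z points along the fingers, y is the line along which they close (so a half turn about z gives the same grasp; the last joint's range is limited). The gripper opens to 85 mm and grips with 20 to 120 N. Pads are 22 mm wide; open, the fingers measure 114 mm over their backs; the gripper's body (76 mm by 85 mm) begins 54 mm behind the grasp point. The pads swing forward as they close: fully open they stand 13 mm farther back than shut.
Start: joints at [-0.9, 0.359, 0.012, 0, -1.224, -0.288], TCP at [0.252, -0.626, 0.231] pointing down, gripper open.
Joint ranges: [-3.07, 3.07], [-1.43, 2.12], [-1.02, 1.25], [-3.03, 1.67], [-3.05, -0], [-3.03, 3.03]. Speed limits (rad/s): [2.39, 2.39, 3.01, 3.14, 3.14, 3.14].

## Interface

Orientations are given as a unit quaternion [w, x, y, z].
In Python, from workcell import robot gives the robot as it stands.
- The arm moves only by the tool carry_out, never from a script. Its arguments are lists of equal length, an entry for each row: "travel": the shift along the tool's x, y, z in cm, a list of three; "angular": the turn, a rotation vector about the tool's x, y, z in degrees, a list of three. In form: {"travel": [[x, y, z], ...], "angular": [[wx, wy, wz], ...]}. A call has 1 to 8 rows; each row is the pose to reach, as a shift and turn from the pose commanded when the call began, along the tool's axes at that moment; what a row does not reach only later rows make up. A row lasts 1/8 s, in which the tool goes at most 62.5 mm and 10.7 degrees, less where a joint would pass 70% of its speed; a pose out of reach is approached as far as the arm can. A call with a gripper value outside its range is refused whole. "jaw" is the finger opening in cm, from 0 to 8.54, set as the call begins (left out, the last holds). The fingers move at their own pace and stop on an object; "force" is the grip in N (left out, the last holds). Time passes only in rows, so rows that repeat a pose let the fingers close. It gives the time, the measured TCP pose, the force, the opening and the grip force at its end, in the units of the state.
- robot.state(): the state, without advancing time (a new reading comes with each control period).
- robot.capture(name): name is "side" or "top"; returns a dict with "frame" (420x560x3 uint8, blue, green, red), "fx", "fy", "cx", "cy" (pixels), "pose" (4x4, takes a point from camera to world coordinates). Camera axes: x right, y up, looking along -z (the intrinsics and any distortion apply to the point x, -y, -z); pixel columns grow to the right and rows downward; lengths in m; the calibration is good to about 2 mm. A picture is of the moment at which its call begins. There is no depth.
- robot.close_job(): hands the job in; it is judged then, once.
The state is a dict: "time": time; "qpos": joint angles; "joint_velocities": joint speeds; "joint_efforts": joint torques, N m; "tcp_pos": TCP position; "tcp_rot": TCP orientation; "force": force on the tool from outside, world axes, zero at the start; "moment": the same for the moment, N m; "opening": finger opening in m; "gripper_force": force on a finger pad.
Only numpy, scipy, OpenCV 4.12 (cv2) and the standard library are available. Lean on these libraries where they do the work, as an engineer would, in place of code of your own. Each camera call takes 0.05 s, during which the arm holds its last target. There are 200 camera calls.

## Working session

There is one attempt and no reset: what is moved stays moved. The work goes in short steps, Python scripts to look and compute and a tool call to move; the robot and the scene stay as the last step left them, time stands still between calls to the robot, and variables do not carry over. Pictures are saved under pics/ and viewed, at most 10 in all, crops included, and the job is handed in when it is done.

Besides the shell and the picture viewer there is one more tool, called after "Request:" as name(argument=value, ...) on one line, values as JSON. carry_out: Moves the arm, as the interface text tells. Its arguments: {"type":"object","properties":{"travel":{"type":"array"},"angular":{"type":"array"},"jaw":{"type":"number"},"force":{"type":"number"}},"required":["travel","angular"]}

```bash
mkdir -p pics; ls; python3 - <<'E'
from workcell import robot
import cv2,numpy as np
np.set_printoptions(precision=4,suppress=True)
for n in("side","top"):
    c=robot.capture(n); cv2.imwrite(f"pics/{n}0.png",c["frame"]); print(n,{k:v for k,v in c.items() if k!="frame"})
print(robot.state())
E
```

```text
pics
side {'fx': 484.59923246808376, 'fy': 484.59923246808376, 'cx': 282.59773704295117, 'cy': 205.24816815104558, 'pose': array([[-0.9719,  0.1639, -0.1692,  0.411 ],
       [-0.2355, -0.6973,  0.677 ,  0.6534],
       [-0.007 ,  0.6978,  0.7163,  0.7808],
       [ 0.    ,  0.    ,  0.    ,  1.    ]])}
top {'fx': 404.96128883178307, 'fy': 404.96128883178307, 'cx': 278.52275930539, 'cy': 209.41547845213614, 'pose': array([[ 0.0222,  0.9925, -0.1203,  0.4595],
       [-0.9995,  0.0246,  0.0188,  0.0085],
       [ 0.0216,  0.1199,  0.9926,  1.0463],
       [ 0.    ,  0.    ,  0.    ,  1.    ]])}
{'time': 0.1, 'qpos': array([-0.8999,  0.3593,  0.0112, -0.0003, -1.2241, -0.2881]), 'joint_velocities': array([-0.0011, -0.0023,  0.0035,  0.0002,  0.0021, -0.001 ]), 'joint_efforts': array([ -0.0013, -58.4765,  29.4108,   6.9546,  -0.0032,   0.    ]), 'tcp_pos': array([ 0.252 , -0.6258,  0.2305]), 'tcp_rot': array([-0.0002, -0.1902,  0.9817,  0.0007]), 'force': array([-0.4505,  0.1507, -0.2279]), 'moment': array([-0.0144,  0.023 , -0.0119]), 'gripper_force': 0.0, 'opening': 0.0851645509937154}
```

View pics/top0.png

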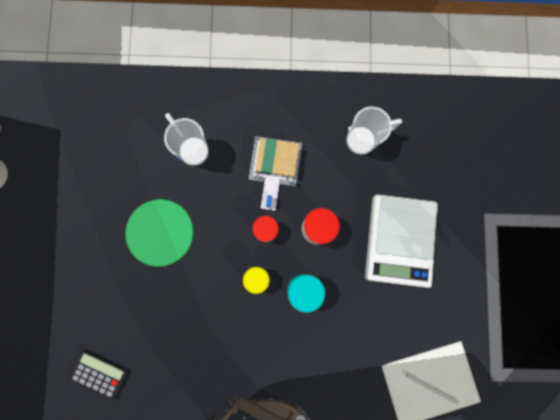

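View pics/side0.png

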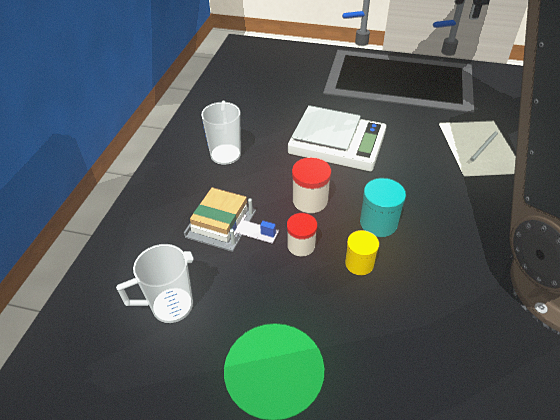

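Top view: red lids at (265,229), the smaller, and (321,226), the larger; yellow at (256,280); turquoise at (306,293). The smaller red one is in front of the grip at (269,201), so it fits. The mat is at (159,233) and the balance at (403,240). I'll confirm this in an enlarged crop.

```bash
python3 - <<'E'
import cv2,numpy as np
a=cv2.imread("pics/top0.png")[125:250,235:350]; b=cv2.imread("pics/side0.png")[175:275,180:340]
a=cv2.resize(a,None,fx=4,fy=4,interpolation=2)  # 460x500
cv2.imwrite("pics/cA.png",a)
b=cv2.resize(b,None,fx=5,fy=5,interpolation=2); cv2.imwrite("pics/cB.png",b)
E
```

```text
(no output)
```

View pics/cA.png

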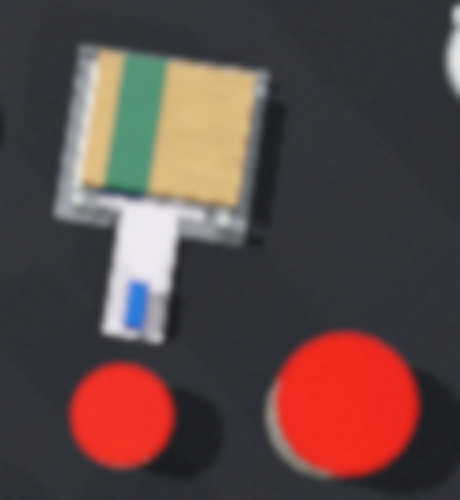

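View pics/cB.png

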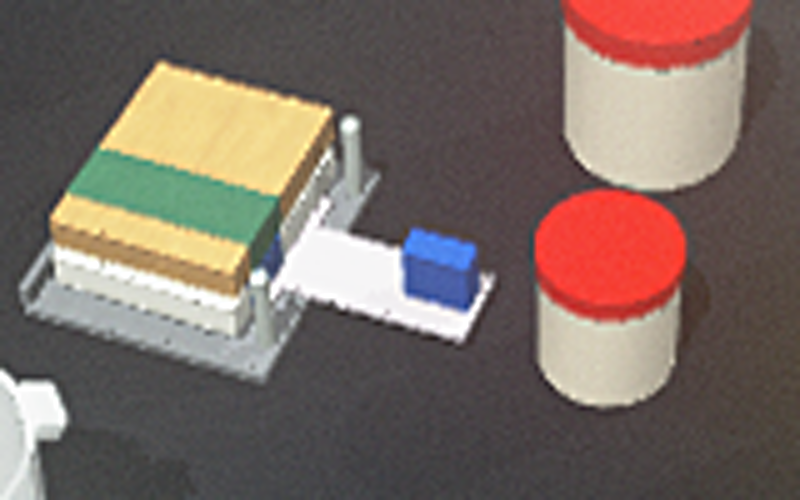

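The crops confirm the small cream pot with the red lid, directly in front of the blue grip. Its lid centre is at top (265.8,228.7) and side (302,225.8). The grip's top face is at top (269.4,200.9) and side (268.1,223.9).

```bash
cat > h.py <<'E'
import numpy as np, cv2
from scipy.spatial.transform import Rotation as R
from workcell import robot
np.set_printoptions(precision=4,suppress=True)
C={n:robot.capture(n) for n in("top","side")}
def ray(n,p):
    c=C[n]; d=np.array([(p[0]-c["cx"])/c["fx"],-(p[1]-c["cy"])/c["fy"],-1.]); d=c["pose"][:3,:3]@d
    return c["pose"][:3,3],d/np.linalg.norm(d)
def tri(pt,ps):
    A=np.zeros((3,3));b=np.zeros(3);rs=[ray("top",pt),ray("side",ps)]
    for o,d in rs:
        P=np.eye(3)-np.outer(d,d);A+=P;b+=P@o
    X=np.linalg.solve(A,b); gap=max(np.linalg.norm((np.eye(3)-np.outer(d,d))@(X-o)) for o,d in rs)
    return X,gap
def onz(n,p,z):
    o,d=ray(n,p); return o+d*(z-o[2])/d[2]
def proj(n,X):
    c=C[n]; q=c["pose"][:3,:3].T@(np.asarray(X)-c["pose"][:3,3]); return np.array([c["cx"]-c["fx"]*q[0]/q[2],c["cy"]+c["fy"]*q[1]/q[2]])
def rot():
    q=robot.state()["tcp_rot"]; return R.from_quat(q[[1,2,3,0]]).as_matrix()
def delta(X,z=None):
    "shift in tool axes, cm, to bring the TCP to X"
    return rot().T@(np.asarray(X)-robot.state()["tcp_pos"])*100
E
python3 - <<'E'
from h import *
cv2.imwrite("pics/t1.png",C["top"]["frame"])
t=lambda x,y:((x+.5)/4-.5+235,(y+.5)/4-.5+125)
s=lambda x,y:((x+.5)/5-.5+180,(y+.5)/5-.5+175)
print("lid",tri(t(123,415),s(610,254)))
print("grip",tri(t(138,304),s(441,245)))
bt=[t(98,50),t(257,72),t(240,207),t(83,187)]   # back-left, back-right, front-right, front-left (top view)
bs=[s(50,216),s(160,62),s(333,107),s(240,275)]
for a,b in zip(bt,bs): print("box",tri(a,b), onz("top",a,.049))
print("rackfront",onz("top",t(55,215),.008),onz("top",t(242,243),.008), onz("side",s(265,380),.004),onz("side",s(380,175),.008))
print("pinbases/tops", onz("side",s(262,275),.05),onz("side",s(349,120),.05))
# mat & pan
for n in C:
    f=C[n]["frame"].astype(int); m=((f[...,1]>f[...,2]+60)&(f[...,1]>f[...,0]+40)).astype(np.uint8)
    k,l,st,ce=cv2.connectedComponentsWithStats(m); i=1+np.argmax(st[1:,4]); print(n,"mat",st[i],ce[i],onz(n,ce[i],.003))
for p in[(379,197),(437,201),(434,260),(376,256)]: print("pan",onz("top",p,.056))
for p in[(313,107),(362,117),(345,150),(290,138)]: print("panS",onz("side",p,.056))
a=cv2.resize(C["top"]["frame"][185:295,355:450],None,fx=4,fy=4,interpolation=2)
b=cv2.resize(C["side"]["frame"][95:175,280:395],None,fx=3,fy=3,interpolation=2)
o=np.zeros((440,380+345,3),np.uint8);o[:,:380]=a;o[:240,380:]=b;cv2.imwrite("pics/pan.png",o)
E
```

```text
lid (array([0.5311, 0.0208, 0.0632]), np.float64(0.0004096589881444673))
grip (array([0.6027, 0.0135, 0.0424]), np.float64(5.8053629575161916e-05))
box (array([0.7618, 0.0426, 0.0514]), np.float64(0.0009880621202000086)) [0.7636 0.0429 0.049 ]
box (array([ 0.7509, -0.0585,  0.0475]), np.float64(0.0015943629729973298)) [ 0.7521 -0.0581  0.049 ]
box (array([ 0.6662, -0.0488,  0.0474]), np.float64(0.000978532084673704)) [ 0.6648 -0.0489  0.049 ]
box (array([0.6765, 0.0501, 0.0448]), np.float64(0.0005688236464173749)) [0.675  0.0498 0.049 ]
rackfront [0.6648 0.0692 0.008 ] [ 0.6495 -0.053   0.008 ] [0.6638 0.069  0.004 ] [ 0.6485 -0.0504  0.008 ]
pinbases/tops [0.6665 0.0523 0.05  ] [ 0.6574 -0.0404  0.05  ]
top mat [ 125  199   68   68 3590] [158.8507 232.4827] [0.5189 0.294  0.003 ]
side mat [ 224  323  101   97 7651] [273.6816 371.3568] [0.5176 0.3003 0.003 ]
pan [ 0.6168 -0.2593  0.056 ]
pan [ 0.6105 -0.4045  0.056 ]
pan [ 0.4643 -0.3935  0.056 ]
pan [ 0.4709 -0.2508  0.056 ]
panS [ 0.5893 -0.3963  0.056 ]
panS [ 0.4599 -0.381   0.056 ]
panS [ 0.4824 -0.241   0.056 ]
panS [ 0.6182 -0.256   0.056 ]
```

View pics/pan.png

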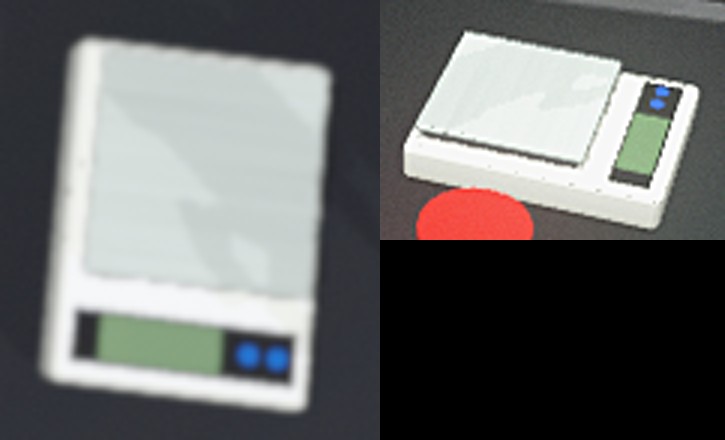

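```bash
python3 - <<'E'
from h import *
t=lambda x,y:((x+.5)/4-.5+355,(y+.5)/4-.5+185)
s=lambda x,y:((x-380+.5)/3-.5+280,(y+.5)/3-.5+95)
P=[tri(t(*a),s(*b)) for a,b in zip([(102,48),(330,68),(312,296),(85,272)],[(417,128),(464,33),(620,62),(583,162)])]
for p in P: print(p)
print("pan",np.mean([p[0] for p in P],0))
s5=lambda x,y:((x+.5)/5-.5+180,(y+.5)/5-.5+175)
t4=lambda x,y:((x+.5)/4-.5+235,(y+.5)/4-.5+125)
J=tri(t4(123,415),s5(610,244)); print("lid",J)
print("bigred",tri(t4(348,404),(311,171)),"yellow",tri((256,280),(363,243)))
print("mat",tri((159,232.5),(274.2,370)))
print(rot()); print(delta([.530,.0205,.13]))
E
```

```text
(array([ 0.6166, -0.263 ,  0.0534]), np.float64(0.0016900152174107214))
(array([ 0.6076, -0.4072,  0.0505]), np.float64(0.0021044874064693043))
(array([ 0.4672, -0.3915,  0.0528]), np.float64(0.00038928520085509895))
(array([ 0.4786, -0.2516,  0.0524]), np.float64(0.0005224219262057105))
pan [ 0.5425 -0.3283  0.0523]
lid (array([0.5309, 0.0208, 0.069 ]), np.float64(0.0001291063949024824))
bigred (array([ 0.5392, -0.1127,  0.09  ]), np.float64(1.7772667352372372e-06)) yellow (array([0.407 , 0.0399, 0.0653]), np.float64(0.00040125689518479316))
mat (array([ 0.5187,  0.2951, -0.0029]), np.float64(0.0005032735067955045))
[[-0.9276 -0.3735 -0.0003]
 [-0.3735  0.9276  0.0004]
 [ 0.0001  0.0005 -1.    ]]
[-49.9323  49.5881  10.1204]
```

Request:
carry_out(travel=[[-4,4,0],[-8,8,0],[-12,12,0],[-16,16,0],[-20,20,0],[-24,24,0],[-28,28,0],[-32,32,0]], angular=[[0,0,3.5],[0,0,7],[0,0,10.5],[0,0,14],[0,0,17.5],[0,0,21],[0,0,24.5],[0,0,28]], jaw=8.5)

```text
time: 1.3
tcp_pos: [0.4299, -0.208, 0.2317]
tcp_rot: [0.0, 0.054, 0.999, -0.0]
force: [1.3, -1.1, 0.7]
opening: 0.085
gripper_force: 0.0
```

```bash
python3 - <<'E'
from h import *
print(rot()); print(delta([.530,.0207,.13]))
E
```

```text
[[-0.9947  0.1026  0.0016]
 [ 0.1026  0.9947  0.0003]
 [-0.0015  0.0005 -1.    ]]
[-7.4899 23.562  10.1968]
```

Request:
carry_out(travel=[[-1.5,4.7,0],[-3,9.4,0],[-4.5,14.1,0],[-6,18.8,2],[-7.5,23.5,4],[-7.5,23.5,7],[-7.5,23.5,10],[-7.5,23.5,10]], angular=[[0,0,0],[0,0,0],[0,0,0],[0,0,0],[0,0,0],[0,0,0],[0,0,0],[0,0,0]])

```text
time: 2.4
tcp_pos: [0.5273, 0.0153, 0.1294]
tcp_rot: [-0.002, 0.053, 0.999, -0.001]
force: [0.1, 0.7, 0.6]
opening: 0.0852
gripper_force: 0.0
```

```bash
python3 - <<'E'
from h import *
print(rot()); print(delta([.530,.0207,.017]))
a=cv2.resize(C["side"]["frame"][120:280,180:400],None,fx=3,fy=3,interpolation=2);cv2.imwrite("pics/g1.png",a)
E
```

```text
[[-0.9944  0.1056  0.0005]
 [ 0.1056  0.9944 -0.0003]
 [-0.0005 -0.0003 -1.    ]]
[-0.0093  0.5078 11.5108]
```

View pics/g1.png

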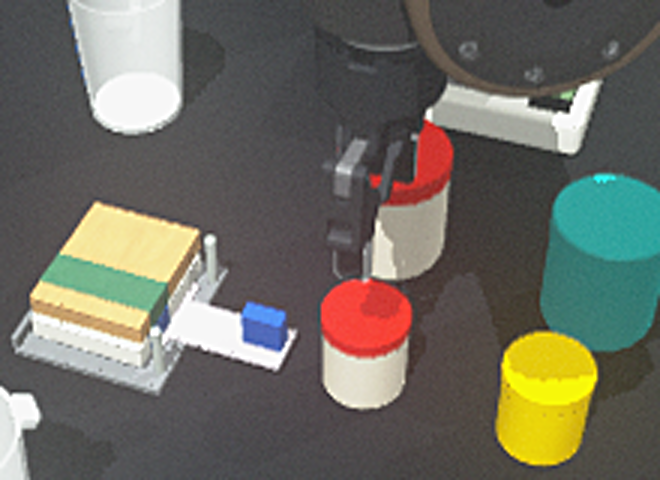

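The gripper is above the red-lidded jar (lid at crop (366,315)), and the grip is at (264,326). I'll go down and close.

Request:
carry_out(travel=[[0,0.5,2],[0,0.5,4],[0,0.5,6],[0,0.5,8],[0,0.5,10],[0,0.5,11.3],[0,0.5,11.3]], angular=[[0,0,0],[0,0,0],[0,0,0],[0,0,0],[0,0,0],[0,0,0],[0,0,0]])

```text
time: 3.38
tcp_pos: [0.5295, 0.0208, 0.0184]
tcp_rot: [-0.0, 0.053, 0.999, -0.0]
force: [0.1, 0.2, 0.5]
opening: 0.0852
gripper_force: 0.0
```

Request:
carry_out(travel=[[0,0,0],[0,0,0],[0,0,0],[0,0,0],[0,0,0],[0,0,0],[0,0,0],[0,0,0]], angular=[[0,0,0],[0,0,0],[0,0,0],[0,0,0],[0,0,0],[0,0,0],[0,0,0],[0,0,0]], jaw=5, force=40)

```text
time: 4.38
tcp_pos: [0.5303, 0.0214, 0.0195]
tcp_rot: [0.001, 0.053, 0.999, 0.0]
force: [-1.4, 1.0, 6.3]
opening: 0.0575
gripper_force: 41.6
```

Request:
carry_out(travel=[[0,0,-1],[0,0,-3],[0,0,-6],[0,0,-8],[0.5,3,-9],[1,7,-9],[2,11,-9],[2.5,15,-9]], angular=[[0,0,0],[0,0,0],[0,0,0],[0,0,0],[0,0,0],[0,0,0],[0,0,0],[0,0,0]])

```text
time: 5.38
tcp_pos: [0.5196, 0.1737, 0.1089]
tcp_rot: [-0.0, 0.053, 0.999, 0.0]
force: [0.3, 0.8, -2.6]
opening: 0.0578
gripper_force: 43.5
```

Request:
carry_out(travel=[[0.5,4,0],[1,8,0],[1.5,11,0],[1.6,12.2,0],[1.6,12.2,0],[1.6,12.2,2],[1.6,12.2,4],[1.6,12.2,4]], angular=[[0,0,0],[0,0,0],[0,0,0],[0,0,0],[0,0,0],[0,0,0],[0,0,0],[0,0,0]])

```text
time: 6.38
tcp_pos: [0.5164, 0.2936, 0.067]
tcp_rot: [-0.001, 0.054, 0.999, -0.001]
force: [-0.7, -0.6, -2.0]
opening: 0.058
gripper_force: 43.5
```

```bash
python3 - <<'E'
from h import *
s=robot.state();print(s["force"],s["opening"],s["tcp_pos"],delta([.5187,.296,.0225]))
cv2.imwrite("pics/j1.png",C["side"]["frame"][150:420,100:460])
E
```

```text
[ 0.1722  0.013  -2.2245] 0.057696945089700996 [0.5176 0.2951 0.0689] [-0.0941  0.1047  4.639 ]
```

View pics/j1.png

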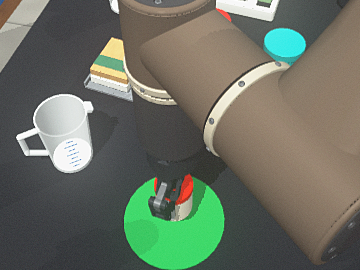

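The jar is held upright above the mat's middle, at about (180,205) in the crop. I'll lower it slowly.

Request:
carry_out(travel=[[0,0,1.5],[0,0,3],[0,0,3.8],[0,0,4.2],[0,0,4.4],[0,0,4.5],[0,0,4.6],[0,0,4.6]], angular=[[0,0,0],[0,0,0],[0,0,0],[0,0,0],[0,0,0],[0,0,0],[0,0,0],[0,0,0]])

```text
time: 7.48
tcp_pos: [0.5175, 0.296, 0.0226]
tcp_rot: [0.0, 0.053, 0.999, 0.0]
force: [-0.1, 0.4, -1.3]
opening: 0.0576
gripper_force: 43.6
```

Request:
carry_out(travel=[[0,0,0.1],[0,0,0.1],[0,0,0.1]], angular=[[0,0,0],[0,0,0],[0,0,0]])

```text
time: 7.85
tcp_pos: [0.5176, 0.296, 0.0225]
tcp_rot: [0.0, 0.053, 0.999, 0.0]
force: [-3.4, -0.2, 6.8]
opening: 0.0579
gripper_force: 43.7
```

Request:
carry_out(travel=[[0,0,0],[0,0,0],[0,0,0],[0,0,0],[0,0,0],[0,0,-1],[0,0,-3],[0,0,-6]], angular=[[0,0,0],[0,0,0],[0,0,0],[0,0,0],[0,0,0],[0,0,0],[0,0,0],[0,0,0]], jaw=8.5)

```text
time: 8.85
tcp_pos: [0.517, 0.2954, 0.0818]
tcp_rot: [-0.0, 0.053, 0.999, -0.001]
force: [0.5, 0.5, -0.1]
opening: 0.0853
gripper_force: 0.0
```

Request:
carry_out(travel=[[0,0,-4],[0,0,-8],[-2,-4,-10],[-3.5,-8,-10],[-5,-12,-10],[-6.5,-16,-10],[-8,-20,-10],[-9.5,-22,-10]], angular=[[0,0,0],[0,0,0],[0,0,0],[0,0,0],[0,0,0],[0,0,0],[0,0,0],[0,0,0]])

```text
time: 9.85
tcp_pos: [0.5886, 0.065, 0.1823]
tcp_rot: [0.0, 0.054, 0.999, 0.0]
force: [0.5, 0.5, 0.3]
opening: 0.0853
gripper_force: 0.0
```

```bash
python3 - <<'E'
from h import *
print(rot());print(robot.state()["tcp_pos"],delta([.6027,.0135,.10]))
o=np.zeros((300,760,3),np.uint8)
o[:,:400]=cv2.resize(C["side"]["frame"][270:420,180:380],None,fx=2,fy=2)
o[:,400:]=cv2.resize(C["top"]["frame"][130:280,110:290],None,fx=2,fy=2)
cv2.imwrite("pics/j2.png",o)
E
```

```text
[[-0.9941  0.1081  0.0007]
 [ 0.1081  0.9941 -0.0001]
 [-0.0007 -0.     -1.    ]]
[0.5893 0.0649 0.182 ] [-1.8846 -4.9662  8.1981]
```

View pics/j2.png

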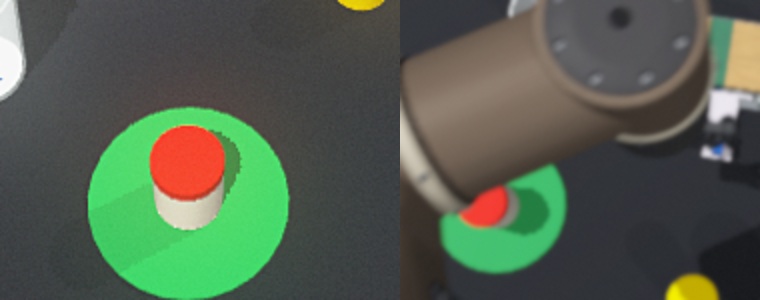

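The jar stands upright well inside the mat, with its lid at crop (187,162). Next is the grip.

Request:
carry_out(travel=[[-0.7,-1.7,0],[-1.3,-3.4,1],[-1.9,-5,4],[-1.9,-5,8],[-1.9,-5,11],[-1.9,-5,13],[-1.9,-5,14],[-1.9,-5,14]], angular=[[0,0,0],[0,0,0],[0,0,0],[0,0,0],[0,0,0],[0,0,0],[0,0,0],[0,0,0]], jaw=4.5)

```text
time: 10.95
tcp_pos: [0.6018, 0.0149, 0.0406]
tcp_rot: [-0.001, 0.053, 0.999, -0.0]
force: [0.9, -0.6, -0.2]
opening: 0.0449
gripper_force: 0.0
```

```bash
python3 - <<'E'
from h import *
print(robot.state()["tcp_pos"],robot.state()["force"],delta([.6027,.0135,.019]))
a=cv2.resize(C["side"]["frame"][175:275,180:340],None,fx=5,fy=5,interpolation=2);cv2.imwrite("pics/k1.png",a)
E
```

```text
[0.6027 0.0153 0.042 ] [ 0.2119 -0.3882  0.2948] [-0.0188 -0.1787  2.2984]
```

View pics/k1.png

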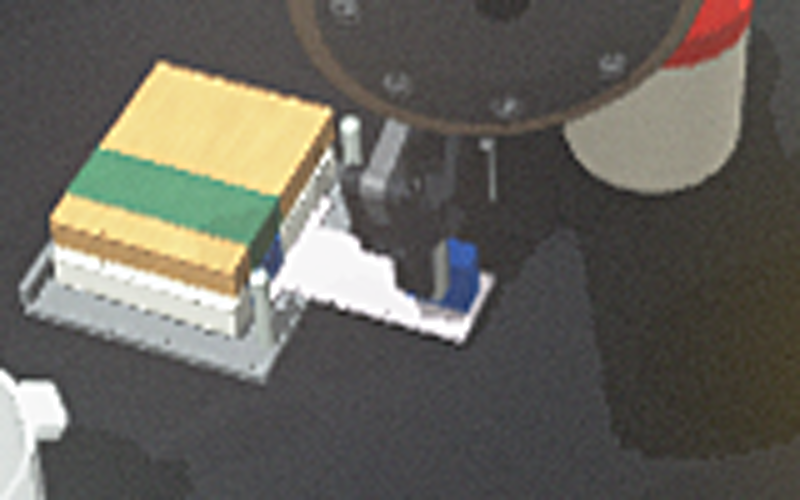

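The near finger is beside the blue grip (crop (440,270)) and clear of the pins. I'll lower and close.

Request:
carry_out(travel=[[0,-0.15,1],[0,-0.15,1.8],[0,-0.15,2.2],[0,-0.15,2.2]], angular=[[0,0,0],[0,0,0],[0,0,0],[0,0,0]])

```text
time: 11.55
tcp_pos: [0.6017, 0.0137, 0.0188]
tcp_rot: [-0.0, 0.053, 0.999, -0.0]
force: [-0.8, 0.7, -0.0]
opening: 0.0451
gripper_force: 0.0
```

Request:
carry_out(travel=[[0,0,0],[0,0,0],[0,0,0],[0,0,0],[0,0,0],[0,0,0],[0,0,0],[0,0,0]], angular=[[0,0,0],[0,0,0],[0,0,0],[0,0,0],[0,0,0],[0,0,0],[0,0,0],[0,0,0]], jaw=0.8, force=80)

```text
time: 12.55
tcp_pos: [0.6021, 0.0138, 0.0196]
tcp_rot: [0.0, 0.053, 0.999, 0.0]
force: [-2.7, 1.5, 5.8]
opening: 0.0126
gripper_force: 78.2
```

Request:
carry_out(travel=[[0.3,0,0],[0.8,0,-0.05],[1.5,0,-0.05],[2.2,0,-0.05],[2.9,0,-0.05],[3.6,0,-0.05],[4.3,0,-0.05],[5,0,-0.05]], angular=[[0,0,0],[0,0,0],[0,0,0],[0,0,0],[0,0,0],[0,0,0],[0,0,0],[0,0,0]])

```text
time: 13.55
tcp_pos: [0.5518, 0.0191, 0.0198]
tcp_rot: [-0.0, 0.053, 0.999, -0.0]
force: [2.8, 0.2, -0.7]
opening: 0.0122
gripper_force: 78.0
```

```bash
python3 - <<'E'
from h import *
s=robot.state();print(s["tcp_pos"],s["force"],s["moment"],s["opening"],s["gripper_force"]); print(rot()[:,0])
a=cv2.resize(C["side"]["frame"][165:285,160:340],None,fx=4,fy=4,interpolation=2);cv2.imwrite("pics/p1.png",a)
E
```

```text
[0.551  0.019  0.0197] [-2.1242  0.8846  1.1831] [0.4161 0.4957 0.014 ] 0.012566759565659726 78.19826245307922
[-0.9944  0.1057  0.0013]
```

Request:
carry_out(travel=[[0.7,0,0],[1.4,0,0],[2.1,0,0],[2.8,0,0],[3.5,0,0],[4.2,0,0],[4.9,0,0],[5.5,0,0]], angular=[[0,0,0],[0,0,0],[0,0,0],[0,0,0],[0,0,0],[0,0,0],[0,0,0],[0,0,0]])

```text
time: 14.65
tcp_pos: [0.4967, 0.0248, 0.0196]
tcp_rot: [-0.0, 0.053, 0.999, -0.0]
force: [-0.2, -0.3, -1.4]
opening: 0.0121
gripper_force: 78.0
```

Request:
carry_out(travel=[[0.5,0,0],[1,0,0],[1.3,0,0],[1.3,0,0],[1.3,0,0]], angular=[[0,0,0],[0,0,0],[0,0,0],[0,0,0],[0,0,0]])

```text
time: 15.28
tcp_pos: [0.4849, 0.0263, 0.0198]
tcp_rot: [0.0, 0.053, 0.999, 0.0]
force: [-0.0, -0.2, -0.7]
opening: 0.0124
gripper_force: 78.0
```

```bash
python3 - <<'E'
from h import *
s=robot.state();print(s["tcp_pos"],s["force"],s["moment"],s["opening"],s["gripper_force"]); print(rot()[:,0])
a=cv2.resize(C["side"]["frame"][150:285,160:360],None,fx=4,fy=4,interpolation=2);cv2.imwrite("pics/p2.png",a)
E
```

```text
[0.4848 0.0262 0.0198] [ 0.257  -0.3174 -0.5565] [-0.0119  0.0895 -0.0072] 0.012611717273539965 77.99297332763672
[-0.9944  0.1058 -0.0001]
```

View pics/p2.png

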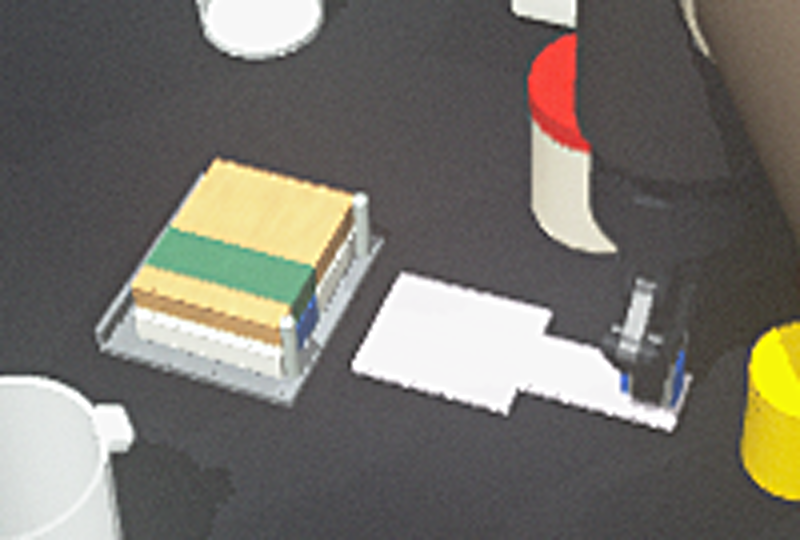

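The plate is fully out, with its square part at crop (455,340), and the boxes lie flat behind the pins. I'll lift it and carry it over.

Request:
carry_out(travel=[[0,0,-0.3],[0,0,-1],[0,0,-2.5],[0,0,-5],[0,0,-8],[0,0,-11],[0,0,-14],[0,0,-16]], angular=[[0,0,0],[0,0,0],[0,0,0],[0,0,0],[0,0,0],[0,0,0],[0,0,0],[0,0,0]])

```text
time: 16.38
tcp_pos: [0.4849, 0.0263, 0.1819]
tcp_rot: [0.001, 0.053, 0.999, 0.0]
force: [-0.5, 0.4, -1.5]
opening: 0.0124
gripper_force: 78.0
```

Request:
carry_out(travel=[[0,-2,-1],[0.2,-5,-1],[0.4,-8.5,-1],[0.5,-12,-1],[0.6,-15.5,-1],[0.7,-19,-1],[0.8,-22.5,-1],[1,-26,-1]], angular=[[0,0,0],[0,0,0],[0,0,0],[0,0,0],[0,0,0],[0,0,0],[0,0,0],[0,0,0]])

```text
time: 17.38
tcp_pos: [0.4468, -0.2324, 0.1904]
tcp_rot: [0.0, 0.053, 0.999, 0.0]
force: [0.5, -0.1, -1.3]
opening: 0.0126
gripper_force: 78.1
```

Request:
carry_out(travel=[[0.2,-3,0],[0.4,-6,0],[0.5,-8,0],[0.5,-8.6,0],[0.5,-8.6,2],[0.5,-8.6,5],[0.5,-8.6,7],[0.5,-8.6,7]], angular=[[0,0,0],[0,0,0],[0,0,0],[0,0,0],[0,0,0],[0,0,0],[0,0,0],[0,0,0]])

```text
time: 18.38
tcp_pos: [0.4322, -0.3155, 0.1188]
tcp_rot: [-0.001, 0.053, 0.999, 0.0]
force: [0.1, -0.3, -1.4]
opening: 0.0124
gripper_force: 78.1
```

```bash
python3 - <<'E'
from h import *
s=robot.state();print(s["tcp_pos"],s["force"],s["moment"],s["opening"],s["gripper_force"]); print(rot()); print(delta([.4336,-.3166,.0678]))
mid=s["tcp_pos"]+rot()@[-.108,0,0]; mid[2]-=.0068
print("expected plate back corners px")
for y in(-.035,.035):
    X=s["tcp_pos"]+rot()@[-.151,y,0]; X[2]-=.0068; print(X,proj("side",X),proj("top",X))
# bright plate outline
for n in C:
    f=C[n]["frame"]; m=(f.min(2)>225).astype(np.uint8)
    k,l,st,ce=cv2.connectedComponentsWithStats(m)
    p=proj(n,mid).astype(int); i=l[p[1],p[0]]; print(n,p,i,st[i],f[p[1],p[0]])
    if i:
        cn=max(cv2.findContours((l==i).astype(np.uint8),0,1)[0],key=cv2.contourArea); print(cv2.approxPolyDP(cn,3,True)[:,0].tolist())
E
```

```text
[ 0.4337 -0.3162  0.1206] [ 0.0357 -0.4081 -0.3636] [ 0.035   0.0476 -0.029 ] 0.012329856182835013 78.13508749008179
[[-0.9945  0.1051  0.0005]
 [ 0.1051  0.9945 -0.0004]
 [-0.0006 -0.0004 -1.    ]]
[ 0.0044 -0.0384  5.2845]
expected plate back corners px
[ 0.5801 -0.3669  0.1139] [315.2229  94.3858] [431.5116 209.9474]
[ 0.5875 -0.2973  0.1139] [306.6113 109.9046] [401.8791 206.0918]
top [415 226] 0 [     0      0    560    420 233956] [ 77  90 104]
side [328 105] 44 [ 288   96   92   68 2200] [246 245 246]
[[315, 96], [288, 145], [371, 163], [379, 143], [366, 158], [356, 156], [357, 146], [351, 144], [344, 152], [291, 140], [296, 137], [346, 148], [349, 141], [340, 135], [340, 130], [311, 124], [314, 114], [307, 112], [338, 117], [348, 102]]
```

The plate's far corners show within about 2 px of the prediction, so it is nearly level and centred. I'll lower it slowly.

Request:
carry_out(travel=[[0,0,1.5],[0,0,3],[0,0,4],[0,0,4.4],[0,0,4.6],[0,0,4.7],[0,0,4.7],[0,0,4.7]], angular=[[0,0,0],[0,0,0],[0,0,0],[0,0,0],[0,0,0],[0,0,0],[0,0,0],[0,0,0]])

```text
time: 19.48
tcp_pos: [0.4333, -0.3163, 0.0731]
tcp_rot: [0.0, 0.053, 0.999, -0.0]
force: [-0.5, 0.2, -1.6]
opening: 0.012
gripper_force: 78.2
```

Request:
carry_out(travel=[[0,0,0.1],[0,0,0.2],[0,0,0.3],[0,0,0.3],[0,0,0.3]], angular=[[0,0,0],[0,0,0],[0,0,0],[0,0,0],[0,0,0]])

```text
time: 20.1
tcp_pos: [0.4332, -0.3163, 0.0698]
tcp_rot: [-0.0, 0.053, 0.999, -0.0]
force: [-0.0, -0.0, -1.5]
opening: 0.0124
gripper_force: 78.2
```

```bash
python3 - <<'E'
from h import *
s=robot.state();print(s["tcp_pos"],s["force"],s["moment"])
f=C["side"]["frame"]; m=(f.min(2)>225).astype(np.uint8)
for y in(-.035,.035):
  for x in(-.151,-.065):
    X=s["tcp_pos"]+rot()@[x,y,0]; X[2]-=.0068; print(X,proj("side",X))
k,l,st,ce=cv2.connectedComponentsWithStats(m); X=s["tcp_pos"]+rot()@[-.108,0,0]; X[2]-=.0068
p=proj("side",X).astype(int); i=l[p[1],p[0]]; print(p,i,st[i])
if i: print(cv2.approxPolyDP(max(cv2.findContours((l==i).astype(np.uint8),0,1)[0],key=cv2.contourArea),3,True)[:,0].tolist())
E
```

```text
[ 0.4332 -0.3163  0.0698] [-0.0371 -0.6484 -0.8961] [ 0.0503  0.0951 -0.0327]
[ 0.5797 -0.3671  0.063 ] [314.5929 111.5983]
[ 0.4942 -0.358   0.063 ] [347.4892 118.1422]
[ 0.5871 -0.2975  0.063 ] [306.2052 127.2931]
[ 0.5016 -0.2884  0.063 ] [340.2464 134.3715]
[327 122] 35 [ 288  106   91   61 2353]
[[308, 106], [288, 143], [289, 152], [292, 148], [306, 151], [309, 157], [307, 153], [311, 152], [323, 159], [323, 155], [370, 166], [378, 146], [367, 158], [356, 156], [356, 150], [344, 152], [294, 141], [292, 138], [346, 148], [333, 134], [352, 114]]
```

Request:
carry_out(travel=[[0,0,0.05],[0,0,0.1],[0,0,0.15],[0,0,0.15],[0,0,0.15]], angular=[[0,0,0],[0,0,0],[0,0,0],[0,0,0],[0,0,0]])

```text
time: 20.82
tcp_pos: [0.4332, -0.3163, 0.0683]
tcp_rot: [0.0, 0.053, 0.999, 0.0]
force: [1.2, -0.0, -1.1]
opening: 0.0123
gripper_force: 78.2
```

Request:
carry_out(travel=[[0,0,0.05],[0,0,0.05],[0,0,0.1],[0,0,0.1],[0,0,0.1]], angular=[[0,0,0],[0,0,0],[0,0,0],[0,0,0],[0,0,0]])

```text
time: 21.45
tcp_pos: [0.4332, -0.3163, 0.0676]
tcp_rot: [0.0, 0.053, 0.999, -0.0]
force: [-1.9, 1.8, 5.8]
opening: 0.0123
gripper_force: 79.1
```

Contact at TCP height 67.6 mm, as expected. I'll release and withdraw.

Request:
carry_out(travel=[[0,0,0],[0,0,0],[0,0,0],[0,0,0],[0,0,0],[0,0,-0.5],[0,0,-2],[0,0,-4]], angular=[[0,0,0],[0,0,0],[0,0,0],[0,0,0],[0,0,0],[0,0,0],[0,0,0],[0,0,0]], jaw=4.5)

```text
time: 22.45
tcp_pos: [0.4331, -0.3163, 0.1084]
tcp_rot: [-0.0, 0.053, 0.999, -0.0]
force: [0.4, -0.7, 1.0]
opening: 0.0447
gripper_force: 0.0
```

Request:
carry_out(travel=[[0,0,-4],[0,0,-9],[0,3,-13],[0,7,-13],[0,11,-13],[0,15,-13],[0,19,-13],[0,19,-13]], angular=[[0,0,0],[0,0,0],[0,0,0],[0,0,0],[0,0,0],[0,0,0],[0,0,0],[0,0,0]])

```text
time: 23.45
tcp_pos: [0.4536, -0.1255, 0.2388]
tcp_rot: [0.001, 0.051, 0.999, 0.0]
force: [-1.2, -0.2, 0.0]
opening: 0.0453
gripper_force: 0.0
```

```bash
python3 - <<'E'
from h import *
s=robot.state();print(s["tcp_pos"],s["force"])
T=np.array([.4332,-.3163,.061]); u=np.array([.9945,-.1051,0]); v=np.array([.1051,.9945,0])
for x in(.151,.065):
  for y in(-.035,.035):
    X=T+u*x+v*y; print("exp",proj("side",X),proj("top",X))
t,sd=C["top"]["frame"],C["side"]["frame"]
for n,f,sl in(("top",t,(slice(185,300),slice(360,450))),("side",sd,(slice(90,190),slice(270,400)))):
    m=(f[sl].min(2)>238).astype(np.uint8)
    for c in cv2.findContours(m,0,1)[0]:
        if cv2.contourArea(c)>60: print(n,(cv2.approxPolyDP(c,2,True)[:,0]+[sl[1].start,sl[0].start]).tolist())
    fi=f[sl].astype(int); b=(fi[...,0]>fi[...,2]+90)
    k,l,st,ce=cv2.connectedComponentsWithStats(b.astype(np.uint8)); print(n,"blue",[(st[i,4],ce[i]+[sl[1].start,sl[0].start]) for i in range(1,k) if st[i,4]>5])
print("exp grip top",proj("side",T+[0,0,.030]),proj("top",T+[0,0,.030]))
E
```

```text
[ 0.4534 -0.1271  0.2383] [ 0.3224 -0.5599 -0.2288]
exp [314.5486 112.288 ] [423.0492 212.6731]
exp [306.1858 127.9943] [394.9726 209.0199]
exp [347.4127 118.8219] [420.1019 247.3724]
exp [340.1931 135.0616] [391.7269 243.6954]
top blue []
side [[288, 143], [360, 160], [355, 155], [357, 139], [353, 139], [347, 152], [292, 141], [291, 138]]
side [[292, 136], [296, 137], [295, 132], [311, 107], [350, 116], [349, 123], [346, 124], [346, 118], [315, 112], [309, 123], [309, 116], [307, 128], [341, 136], [336, 138], [337, 141], [333, 144], [325, 141], [329, 136], [324, 135], [327, 137], [322, 142], [316, 139], [322, 134], [308, 132], [318, 136], [314, 140], [308, 139], [346, 147], [349, 141], [347, 138], [350, 136], [341, 135], [340, 132], [358, 134], [358, 126], [362, 125], [364, 120], [356, 126], [356, 123], [350, 120], [351, 114], [308, 106]]
side blue [(np.int32(22), array([371.7273, 122.    ])), (np.int32(339), array([382.2832, 184.4661]))]
exp grip top [371.45  121.927] [407.723  272.6783]
```

The plate's corners and grip match the prediction to about 1 px: (315,112), (346,118), (307,128), (341,136), grip (371.7,122). It lies flat over the middle of the pan, so I'll hand in.

```bash
python3 -c "from workcell import robot; print(robot.close_job())"
```

```text
the job is handed in; nothing more can be done
None
```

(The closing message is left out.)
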